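# Set out the stone-polishing shelf for a grit change

## Robot

A 6-joint arm with a two-finger parallel gripper is mounted at the origin on the work surface. World frame = base frame: x ahead of the robot, y to its left, z up, the work surface at z = 0. Lengths are in m, angles in rad, forces in N, time in s.
With the tool pointing down it reaches from about 0.35 to 0.85 m from the base axis. Payload 8.1 kg.
Tool frame: the origin (TCP) lies on the mounting face of the last link; the fingertips stand 186 mm ahead of it and the grasp point (between the pads) lies 167 mm ahead of it; y points along the fingers, x is the direction in which the jaws open and shut, and the axes are right-handed (so a half turn about y gives the same grasp; the last joint's range is limited). The gripper opens to 93 mm and grips with 3 to 60 N. Pads are 15 mm wide; open, the fingers measure 128 mm over their backs; the gripper's body (75 mm by 188 mm) begins 65 mm behind the grasp point.
Start: joints at [1.165, 0.13, 1.488, -0, 1.523, -0.085], TCP at [0.189, 0.569, 0.405] pointing down, gripper open.
Joint ranges: [-2.96, 2.96], [-0.89, 2.26], [0.02, 2.5], [-1.34, 4.48], [0, 2.73], [-2.66, 2.66]. Speed limits (rad/s): [2.39, 2.39, 2.79, 3.14, 3.14, 3.14].

## Interface

Orientations are given as a rotation vector (axis times angle).
In Python, from plant import robot, imaging gives the robot as it stands.
- The arm moves only by the shell command python3 -m inch 'ROWS' [OPENING] [FORCE]. ROWS is JSON, a list of rows, each an object of numbers: "x", "y", "z": the shift along the tool's x, y, z in mm; "twist": the turn about the tool's y in rad. In form: [{"x": .., "y": .., "z": .., "twist": ..}, ...]. A call has 1 to 12 rows; each row shifts and turns the commanded pose from where the row before left it, along the tool's axes as they then stand; what a row does not reach is not made up. A row lasts 1/10 s, in which the tool goes at most 50 mm and 8.59 degrees, less where a joint would pass 70% of its speed; a pose out of reach is approached as far as the arm can. A call with a gripper value outside its range is refused whole. OPENING is the gripper command: -1 is shut, 1 is fully open, values between are in proportion, set as the call begins (- or left out, the last holds). The fingers move at their own pace and stop on an object; FORCE is the grip in N (left out, the last holds). Time passes only in rows, so rows that do not move let the fingers close. It gives the time, the measured TCP pose, the force and the opening at its end, in the units of the state.
- robot.read_state(): the state, without advancing time (a new reading comes with each control period).
- imaging.read_camera(name): name is "scene" or "side" or "wrist"; returns a dict with "color" (480x640x3 uint8, red, green, blue), "depth" (480x640 float32, m along the optical axis (not along the pixel's ray), 0 where there is no reading), "fx", "fy", "cx", "cy" (pixels), "k1" (the pictures are not rectified: a ray, as slopes to the right and down, at radius r is drawn at 1 + k1 r^2 times it, then the intrinsics apply), "rvec" (rotation vector, rad) and "tvec" (3), from world to camera coordinates, as OpenCV has them; the wrist camera has in their place "tool_from_camera" (4x4, takes a point from camera to tool coordinates, whose origin is the TCP and whose axes are the tool frame's). Camera axes: x right, y down, z forward; pixel columns grow to the right and rows downward; lengths in m; the calibration is good to about 2 mm. A picture is of the moment at which its call begins: read the wrist's pose just before it.
- robot.close_job(): hands the job in, once; it reports no verdict.
The state is a dict: "t": time; "q": joint angles; "dq": joint speeds; "joint_torque": joint torques, N m; "tool_pos": TCP position; "orientation": TCP orientation; "force": force on the tool from outside, world axes, zero at the start; "wrist_torque": the same for the moment, N m; "opening": finger opening in m.
Only numpy, scipy, OpenCV 4.12 (cv2) and the standard library are available. Lean on these libraries where they do the work, as an engineer would, in place of code of your own. Each camera call takes 0.05 s, during which the arm holds its last target.

## Task

Set out the shelf for the next grit change: lay the wooden drip board centred across the crock's mouth and rest the dark granite pebble flat on the middle of the board. Stand the yellow jar midway between the crock and the sieve, and the red jar beside the crock on the side away from the sieve, leaving a gap of about 25 mm, so that red jar, crock, yellow jar and sieve make one straight row with both jars upright. Let go of everything, and do not shift the crock, the sieve, the rubber barrel or the brush, nor flip the toggle switch.

Things in the scene. Friction and masses are not known exactly. Their poses are not given: they have to be found in the camera images.
- crock: open round stoneware crock, tan, 96 mm outside diameter, 80 mm high, wall 8 mm (mouth 80 mm across), 1.8 kg, standing free. Origin: centre of its underside; z up. It stands beside the sieve, either left or right of it, level with it: the line between them runs along world y and their centres are 230 to 240 mm apart.
- sieve: round zinc sieve frame, silvery, 120 mm outside diameter, 40 mm high, wall 4 mm, wire mesh 12 mm above its underside, 0.6 kg, standing free on the shelf. Origin: centre of its underside; z up.
- board: plain wooden drip board lying flat, 124 mm long (its x axis), 58 mm wide (its y axis), 16 mm thick, 90 g. Origin: centre of its underside; z up.
- pebble: flat oval pebble of dark granite lying flat, 66 mm long (its x axis), 48 mm wide (its y axis), 22 mm thick with rounded edges (the sides are upright from 7 to 15 mm above its underside), 0.1 to 0.2 kg. Origin: centre of its underside; z up.
- red_jar: round plastic grit jar in red with a white cap, 52 mm diameter, 90 mm high, straight-sided up to 58 mm, shoulder above, cap 47 mm across from 74 mm to the top, closed, 0.14 to 0.26 kg, standing upright. Origin: centre of its underside; z up.
- yellow_jar: round plastic grit jar in yellow with a black cap, 52 mm diameter, 90 mm high, straight-sided up to 58 mm, shoulder above, cap 47 mm across from 74 mm to the top, closed, 0.14 to 0.26 kg, standing upright. Origin: centre of its underside; z up.
- barrel: bystander: black rubber tumbler barrel standing upright at the far right of the shelf, 100 mm diameter, 100 mm high. Origin: centre of its underside. Leave it alone.
- brush: bystander: hand brush lying at the far left of the shelf. Leave it alone.
- switch (a joint): bystander: toggle lever of the tumbler's switch, red, on a grey block at the far middle of the shelf (0.80 m ahead of the robot), under 100 mm tall in all, leaning towards the robot. 0 rad = off, grows to 1.0 as it is pushed away from the robot. Leave it at 0.
Mind the look-alikes: they are no part of the job. Leave any purple look-alike of the part that bears switch alone.

How it is judged:
At the end, for the whole second after the job is handed in: Board flat on crock, centred to 12 mm; pebble flat on board, to 14 mm; yellow jar under 134 mm from crock and sieve centres; red jar 84-116 mm from crock centre, away from sieve; jars upright, 15 mm from the row line; all released, at rest; crock, sieve within 12 mm, barrel, brush 20 mm; switch off (horizontal distance between board and crock below 0.012 m and z of board in the frame of crock between 0.076 and 0.084 m and angle between board's own z axis and vertical below 0.06 rad and horizontal distance between pebble and board below 0.014 m and z of pebble in the frame of crock between 0.091 and 0.101 m and angle between pebble's own z axis and vertical below 0.12 rad and x of yellow_jar in the frame of crock between -0.015 and 0.015 m and horizontal distance between yellow_jar and crock below 0.134 m and horizontal distance between yellow_jar and sieve below 0.134 m and x of red_jar in the frame of crock between -0.015 and 0.015 m and horizontal distance between red_jar and crock between 0.084 and 0.116 m and horizontal distance between red_jar and sieve above 0.25 m and angle between each of red_jar, yellow_jar's own z axis and vertical below 0.08 rad and height (world z) of red_jar between -0.004 and 0.006 m and height (world z) of yellow_jar between -0.004 and 0.006 m and linear speed of each of board, pebble, red_jar, yellow_jar below 0.01 m/s and angular speed of each of board, pebble, red_jar, yellow_jar below 0.1 rad/s and distance of each of crock, sieve from where it was at the start of the episode below 0.012 m and distance of each of barrel, brush from where it was at the start of the episode below 0.02 m and value of joint switch below 0.2 rad); the robot touches nothing.
It fails at once if the crock or the sieve is shifted by more than 12 mm (distance of any of crock, sieve from where it was at the start of the episode above 0.012 m).
It fails at once if the barrel or the brush is shifted by more than 20 mm (distance of any of barrel, brush from where it was at the start of the episode above 0.02 m).
It fails at once if the toggle switch is moved by more than 0.2 rad (value of joint switch above 0.2 rad).
It also fails if it takes over 104 s, if anything falls off the work surface, if the arm or the gripper's body presses on something with over 40 N, if the wrist force passes 120 N, or if a joint passes its speed limit or range.

## Working session

There is one attempt and no reset: what is moved stays moved. The work goes in short steps, Python scripts to look and compute and a shell command to move; the robot and the scene stay as the last step left them, time stands still between calls to the robot, and variables do not carry over. Pictures are saved under pics/ and viewed, and the job is handed in when it is done.

```bash
ls; mkdir -p pics; python3 - <<'E'
from plant import robot, imaging
import cv2,numpy as np
print(robot.read_state())
for n in ["scene","side","wrist"]:
    c=imaging.read_camera(n); cv2.imwrite(f"pics/{n}0.png",c["color"][:,:,::-1])
    print(n,{k:v for k,v in c.items() if k not in("color","depth")})
E
```

```text
pics
{'t': 0.0, 'q': array([ 1.16460203e+00,  1.31139289e-01,  1.48929503e+00,  2.76502755e-05,
        1.52297111e+00, -8.54149200e-02]), 'dq': array([ 7.38291129e-08, -1.13670813e-03,  5.84993426e-04,  8.82688985e-04,
       -1.49950687e-03,  6.59895106e-04]), 'joint_torque': array([-2.86635899e-03, -5.59846902e+01, -4.91743219e+01,  7.63549190e-02,
        3.64423043e-02, -1.88670679e-04]), 'tool_pos': array([0.18907472, 0.56918759, 0.40369155]), 'orientation': array([-1.34498022, -0.96855479,  0.9711562 ]), 'force': array([ 0.13769497,  0.30210515, -0.02548604]), 'wrist_torque': array([-0.00065331,  0.00322051, -0.04206682]), 'opening': 0.0934753753885377}
scene {'fx': 619.213333878737, 'fy': 619.213333878737, 'cx': 316.50554066023386, 'cy': 237.04352048135846, 'k1': 0.056694444399483096, 'rvec': array([ 1.59403647,  2.21445937, -0.654947  ]), 'tvec': array([ 0.20974418, -0.45054535,  1.76692646])}
side {'fx': 506.6635135221829, 'fy': 506.6635135221829, 'cx': 327.45019747623763, 'cy': 244.16524028594472, 'k1': -0.14170984090057154, 'rvec': array([ 0.58093585, -2.60036616,  1.24746935]), 'tvec': array([0.57421227, 0.18253001, 0.79261035])}
wrist {'fx': 397.3293697401797, 'fy': 397.3293697401797, 'cx': 323.9463383811139, 'cy': 234.92665274326927, 'k1': 0.02012995749678277, 'tool_from_camera': array([[ 9.99999692e-01,  4.24741682e-04, -6.59825736e-04,
        -2.64912879e-04],
       [ 7.56673713e-04, -2.99161302e-01,  9.54202255e-01,
         1.94373562e-02],
       [ 2.07895144e-04, -9.54202460e-01, -2.99161532e-01,
         8.31417782e-02],
       [ 0.00000000e+00,  0.00000000e+00,  0.00000000e+00,
         1.00000000e+00]])}
```

View pics/scene0.png

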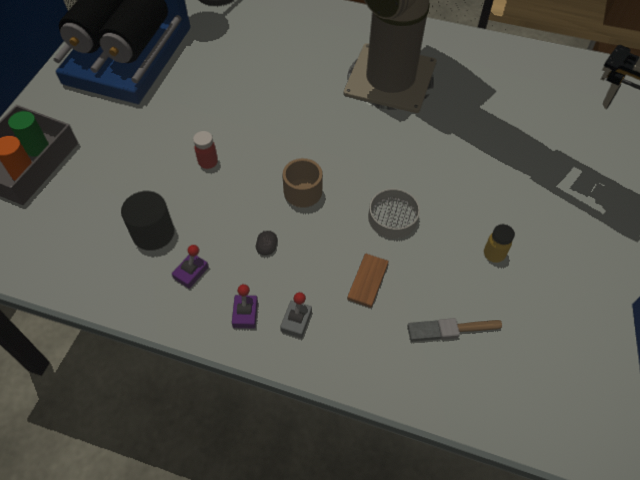

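View pics/side0.png

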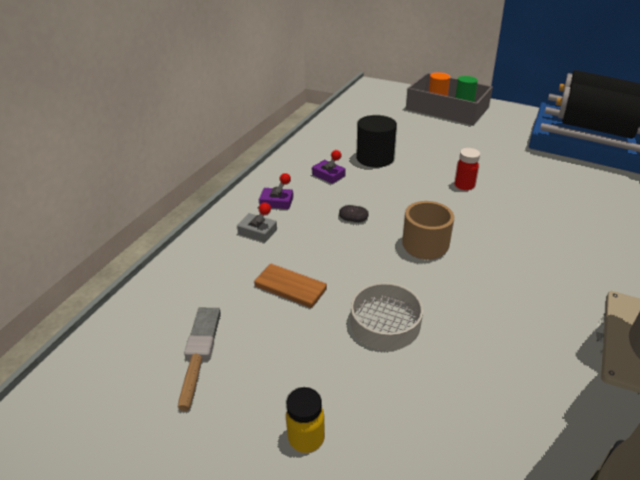

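View pics/wrist0.png

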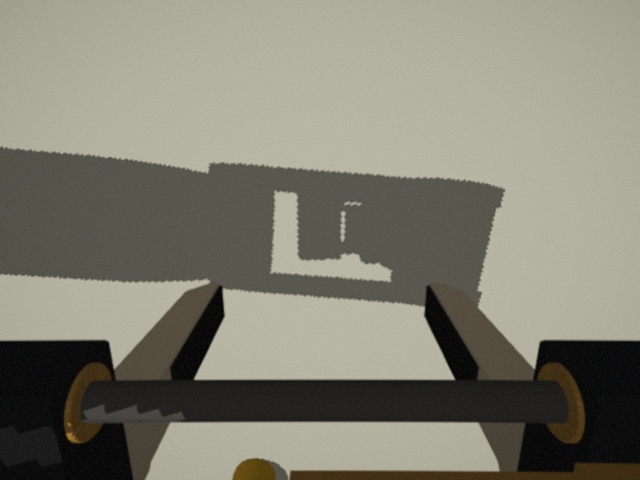

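```bash
python3 - <<'E'
from scipy.spatial.transform import Rotation as R
print(R.from_rotvec([-1.34498022, -0.96855479,  0.9711562 ]).as_matrix().round(3))
E
```

```text
[[ 0.315 -0.001 -0.949]
 [ 0.949 -0.002  0.315]
 [-0.002 -1.     0.   ]]
```

The scene view shows these candidates:

| Item | Scene pixel | Could be taken for it |
|---|---|---|
| Red jar | (205,150), white cap | Orange jar in tray (12,158), red toggle knobs (193,250), (243,290), (299,298) |
| Yellow jar | (498,243), black cap | Orange jar (12,158) |
| Pebble | (266,242) | Barrel (148,220) |
| Board | (368,279) | Brush handle (480,325) |
| Crock | (303,183) | – |
| Sieve | (394,213) | – |

The real switch is the grey block at (297,315). I'm choosing by the descriptions, and will check with a crop and measure.

```bash
cat > h.py <<'E'
from plant import robot, imaging
import cv2,numpy as np
from scipy.spatial.transform import Rotation as R
def cam(n):
    s=robot.read_state(); c=imaging.read_camera(n)
    if n=="wrist":
        T=np.eye(4);T[:3,:3]=R.from_rotvec(s["orientation"]).as_matrix();T[:3,3]=s["tool_pos"]
        M=T@c["tool_from_camera"]
    else:
        W=np.eye(4);W[:3,:3]=R.from_rotvec(c["rvec"]).as_matrix();W[:3,3]=c["tvec"];M=np.linalg.inv(W)
    c["M"]=M;c["K"]=np.array([[c["fx"],0,c["cx"]],[0,c["fy"],c["cy"]],[0,0,1]]);return c
def rays(c,px):
    u=cv2.undistortPointsIter(np.float64(px).reshape(-1,1,2),c["K"],np.array([c["k1"],0,0,0.]),None,None,(3,50,1e-10)).reshape(-1,2)
    d=np.c_[u,np.ones(len(u))]@c["M"][:3,:3].T
    return c["M"][:3,3],d      # depth along axis scale: p=o+depth*d
def onplane(c,px,z):
    o,d=rays(c,px);return (o+d*((z-o[2])/d[:,2])[:,None])
def cloud(c):
    v,u=np.mgrid[:480,:640];o,d=rays(c,np.c_[u.ravel(),v.ravel()])
    P=o+d*c["depth"].reshape(-1,1);P=P.reshape(480,640,3);P[c["depth"]==0]=np.nan;return P
def tri(c1,p1,c2,p2):
    o1,d1=rays(c1,[p1]);o2,d2=rays(c2,[p2]);d1=d1[0]/np.linalg.norm(d1);d2=d2[0]/np.linalg.norm(d2)
    A=np.c_[d1,-d2];s=np.linalg.lstsq(A,o2-o1,rcond=None)[0];a=o1+s[0]*d1;b=o2+s[1]*d2
    return (a+b)/2,np.linalg.norm(a-b)
E
python3 - <<'E'
from h import *
for n in ["scene","side"]:
    c=cam(n);P=cloud(c)
    ok=(P[...,0]>.25)&(P[...,0]<.95)&(abs(P[...,1])<.65)
    flat=ok&(abs(P[...,2])<.01); print(n,"table z",np.nanmedian(P[flat][:,2]),"valid",np.mean(c["depth"]>0))
    m=(ok&(P[...,2]>.009)).astype(np.uint8)
    k,lab,st,ce=cv2.connectedComponentsWithStats(m)
    for i in range(1,k):
        if st[i,4]<60: continue
        q=P[lab==i];col=c["color"][lab==i].mean(0).round()
        print(ce[i].round(),st[i,4],"z99 %.4f"%np.percentile(q[:,2],97),"x %.3f %.3f y %.3f %.3f"%(*np.percentile(q[:,0],[1,99]),*np.percentile(q[:,1],[1,99])),col)
    if n=="scene":
        cv2.imwrite("pics/crop.png",cv2.resize(c["color"][110:350,180:520,::-1],(800,565),interpolation=cv2.INTER_CUBIC))
E
```

```text
scene table z 0.0005877646508436474 valid 0.9958463541666667
[132.  48.] 193 z99 0.1686 x 0.250 0.275 y -0.650 -0.629 [22. 22. 22.]
[138.  85.] 647 z99 0.0870 x 0.251 0.331 y -0.649 -0.615 [35. 42. 52.]
[205. 149.] 671 z99 0.0949 x 0.424 0.473 y -0.388 -0.341 [91. 71. 65.]
[302. 182.] 1606 z99 0.0833 x 0.421 0.515 y -0.145 -0.055 [66. 57. 44.]
[394. 211.] 1028 z99 0.0431 x 0.406 0.528 y 0.071 0.187 [76. 75. 69.]
[147. 219.] 2334 z99 0.1058 x 0.645 0.740 y -0.445 -0.350 [32. 33. 30.]
[499. 242.] 800 z99 0.0929 x 0.467 0.517 y 0.353 0.401 [55. 50. 33.]
[266. 243.] 425 z99 0.0261 x 0.608 0.669 y -0.155 -0.108 [49. 46. 44.]
[190. 268.] 800 z99 0.0775 x 0.730 0.800 y -0.297 -0.237 [63. 41. 59.]
[368. 280.] 1256 z99 0.0207 x 0.596 0.717 y 0.090 0.149 [104.  71.  47.]
[244. 308.] 854 z99 0.0784 x 0.785 0.857 y -0.142 -0.082 [67. 43. 64.]
[282. 386.] 1553 z99 0.0208 x 0.944 0.950 y -0.620 0.567 [86. 90. 85.]
[296. 316.] 869 z99 0.0773 x 0.767 0.835 y -0.025 0.024 [74. 66. 63.]
[447. 328.] 1300 z99 0.0233 x 0.669 0.763 y 0.236 0.416 [86. 80. 72.]
side table z -4.6976975648704844e-05 valid 0.9
[... 248 characters left out ...]
9 0.0840 x 0.251 0.328 y -0.647 -0.612 [42. 57. 78.]
[467. 168.] 818 z99 0.0917 x 0.421 0.471 y -0.383 -0.337 [127.  68.  60.]
[330. 167.] 579 z99 0.0759 x 0.723 0.796 y -0.292 -0.235 [88. 43. 77.]
[267. 210.] 1523 z99 0.0758 x 0.764 0.848 y -0.136 0.028 [97. 65. 79.]
[428. 229.] 2492 z99 0.0805 x 0.418 0.508 y -0.142 -0.051 [95. 73. 50.]
[353. 213.] 388 z99 0.0233 x 0.604 0.664 y -0.148 -0.105 [58. 51. 50.]
[291. 284.] 1603 z99 0.0174 x 0.592 0.714 y 0.094 0.153 [153.  97.  49.]
[386. 314.] 2567 z99 0.0409 x 0.407 0.521 y 0.073 0.190 [118. 113. 104.]
[198. 351.] 1892 z99 0.0211 x 0.663 0.758 y 0.240 0.422 [130. 115.  98.]
[305. 419.] 2128 z99 0.0913 x 0.463 0.509 y 0.360 0.405 [74. 60. 20.]
```

View pics/crop.png

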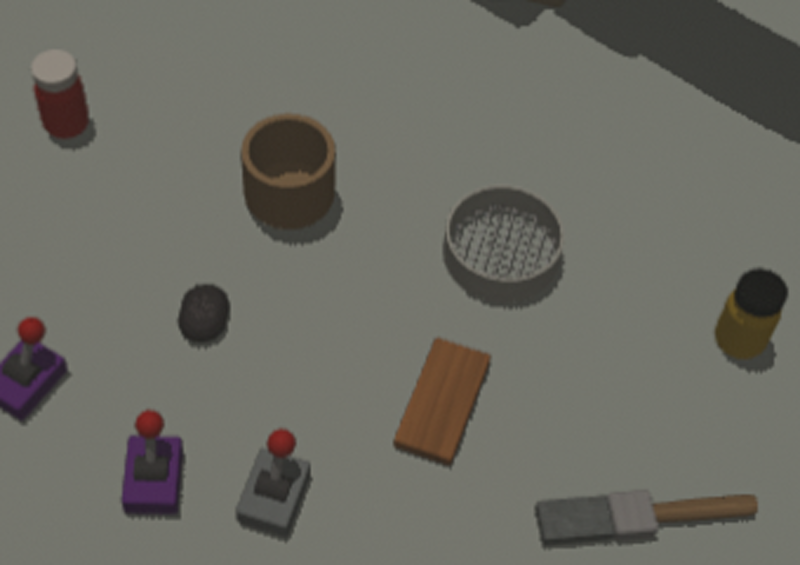

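The crop confirms all six choices: red jar with white cap at crop (60,95), yellow jar with black cap (750,310), board (445,400), pebble (205,313), and the grey switch (275,480) apart from two purple ones. The heights from the two views agree to about 3 mm. Next come precise centres.

```bash
cat > m.py <<'E'
from h import *
B={"red":(.447,-.364,.05),"crock":(.467,-.098,.07),"sieve":(.466,.130,.08),"yellow":(.489,.379,.05),"pebble":(.638,-.13,.055),"board":(.655,.122,.085)}
def measure(cams,names=None,B=B):
    for n in names or B:
        x,y,r=B[n]
        for c in cams:
            P=c["P"];m=(np.hypot(P[...,0]-x,P[...,1]-y)<r)&(P[...,2]>.007)
            if m.sum()<30: continue
            zt=np.percentile(P[m][:,2],95)
            t=m&(abs(P[...,2]-zt)<(.006 if n!="pebble" else .012))
            q=P[t][:,:2].astype(np.float32)
            # outline: pixel contour of top, ray cast on plane zt
            if n in("board","pebble"):
                mm=(m).astype(np.uint8) if n=="pebble" else t.astype(np.uint8)
                (cx,cy),(w,h),a=cv2.minAreaRect(q*1000)
                if w<h: w,h,a=h,w,a+90
                print(n,c["n"],"rect",round(cx,1),round(cy,1),"size",round(w),round(h),"long axis deg",round((a+90)%180-90,1),"zt %.4f"%zt)
            else:
                hull=cv2.convexHull(q*1000).reshape(-1,2)
                A=np.c_[2*hull,np.ones(len(hull))];s=np.linalg.lstsq(A,(hull**2).sum(1),rcond=None)[0]
                print(n,c["n"],"circ",s[:2].round(1),"R",round(float(np.sqrt(s[2]+s[0]**2+s[1]**2)),1),"zt %.4f"%zt, "mec",np.round(cv2.minEnclosingCircle(hull)[0],1))
E
python3 - <<'E'
from m import *
cs=[]
for n in["scene","side"]:
    c=cam(n);c["n"]=n;c["P"]=cloud(c);cs.append(c)
measure(cs)
E
```

```text
red scene circ [ 446.6 -365.3] R 23.9 zt 0.0939 mec [ 446.6 -364.4]
red side circ [ 446.7 -364. ] R 23.0 zt 0.0911 mec [ 445.6 -364.5]
crock scene circ [ 465.5 -102.2] R 49.3 zt 0.0818 mec [ 465.1 -102.3]
crock side circ [464.6 -98.6] R 47.9 zt 0.0801 mec [464.3 -98.5]
sieve scene circ [465.8 128.3] R 61.0 zt 0.0417 mec [466.1 126.1]
sieve side circ [465.1 130.9] R 59.8 zt 0.0404 mec [464.8 130.7]
yellow scene circ [489. 378.] R 23.8 zt 0.0925 mec [489.8 378.1]
yellow side circ [488.2 380.2] R 23.1 zt 0.0910 mec [488.  380.1]
pebble scene rect 639.2 -131.8 size 64 47 long axis deg 19.7 zt 0.0258
pebble side rect 634.7 -126.9 size 64 44 long axis deg 12.8 zt 0.0228
board scene rect 656.6 119.8 size 126 58 long axis deg -2.8 zt 0.0201
board side rect 653.4 123.2 size 125 61 long axis deg -2.0 zt 0.0171
```

```bash
python3 -m inch '[{"twist":0.139},{"twist":0.139},{"twist":0.139},{"twist":0.139},{"twist":0.139},{"twist":0.139},{"twist":0.139},{"twist":0.139},{"twist":0.138}]' 1 20
python3 -m inch '[{"x":37,"z":-24},{"x":37,"z":-24},{"x":37,"z":-24},{"x":38,"z":-24},{"x":38,"z":-24},{"x":38,"z":-23},{"x":37,"z":-23},{"x":37,"z":-23},{},{}]'
cat > st.py <<'E'
from h import *
s=robot.read_state();M=R.from_rotvec(s["orientation"]).as_matrix()
print("t %.2f"%s["t"],"tcp",(s["tool_pos"]*1000).round(1),"heading deg %.2f"%np.degrees(np.arctan2(M[1,0],M[0,0])),"tool y",M[:,1].round(3),"F",s["force"].round(1),"open",round(s["opening"]*1000,1),"q",s["q"].round(2))
E
python3 st.py
```

```text
t 0.35 tcp [189.2 569.4 404.5] heading deg 71.62 tool y [-0. -0. -1.] F [-0.2  0.9 -0.2] open 92.8 q [ 1.16  0.13  1.49 -0.    1.52 -0.09]$[0]: bad value
$[0]: bad value
```

```bash
python3 -m inch '[{"x":0,"y":0,"z":0,"twist":0.139},{"x":0,"y":0,"z":0,"twist":0.139},{"x":0,"y":0,"z":0,"twist":0.139},{"x":0,"y":0,"z":0,"twist":0.139},{"x":0,"y":0,"z":0,"twist":0.139},{"x":0,"y":0,"z":0,"twist":0.139},{"x":0,"y":0,"z":0,"twist":0.139},{"x":0,"y":0,"z":0,"twist":0.139},{"x":0,"y":0,"z":0,"twist":0.138},{"x":0,"y":0,"z":0,"twist":0}]' 1 20; python3 st.py
```

```text
t: 1.35
tool_pos: [0.1892, 0.5694, 0.4047]
orientation: [-1.571, 0.002, -0.002]
force: [0.5, -0.6, -0.1]
opening: 0.0932
t 1.35 tcp [189.2 569.4 404.7] heading deg -0.13 tool y [ 0. -0. -1.] F [ 0.5 -0.6 -0.1] open 93.2 q [ 1.16  0.13  1.49 -0.    1.52  1.17]
```

```bash
python3 -m inch '[{"x":37,"y":0,"z":-24,"twist":0},{"x":37,"y":0,"z":-24,"twist":0},{"x":37,"y":0,"z":-24,"twist":0},{"x":38,"y":0,"z":-24,"twist":0},{"x":38,"y":0,"z":-24,"twist":0},{"x":38,"y":0,"z":-24,"twist":0},{"x":37,"y":0,"z":-23,"twist":0},{"x":37,"y":0,"z":-23,"twist":0},{"x":0,"y":0,"z":0,"twist":0},{"x":0,"y":0,"z":0,"twist":0}]' >/dev/null; python3 st.py
cat > w.py <<'E'
import sys
from m import *
c=cam("wrist");c["n"]="wrist";c["P"]=cloud(c)
cv2.imwrite(f"pics/{sys.argv[1]}.png",c["color"][:,:,::-1])
B2=dict(B)
for a in sys.argv[3:]:
    k,x,y,r=a.split(",");B2[k]=(float(x),float(y),float(r))
measure([c],sys.argv[2].split(","),B2)
E
python3 w.py w1 yellow,sieve
```

```text
t 2.35 tcp [488.8 378.7 404.4] heading deg 0.06 tool y [-0.001  0.    -1.   ] F [-0.2  0.3 -0.1] open 92.9 q [0.58 0.18 1.43 0.   1.53 0.58]
yellow wrist circ [497.2 242.7] R 161.1 zt 0.3296 mec [487.9 396.1]
sieve wrist circ [466.3 129.5] R 59.5 zt 0.0407 mec [466.6 128.6]
```

View pics/w1.png

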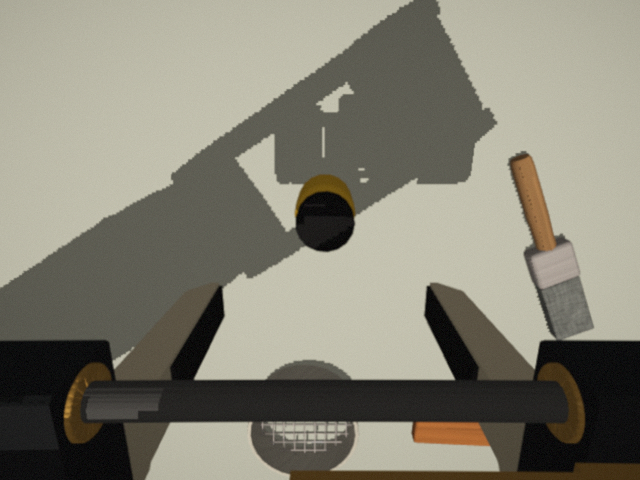

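The wrist view shows the black cap at (325,220), midway between the fingers (222 and 427). The sieve is at (303,430), the brush at right, and the board edge at the bottom. The gripper's own points need filtering out.

```bash
sed -i 's/(P\[...,2\]>.007)/(P[...,2]>.007)\&(P[...,2]<.13)/' m.py; python3 w.py w2 yellow,sieve
```

```text
yellow wrist circ [489.2 378.8] R 23.0 zt 0.0915 mec [489.2 378.7]
sieve wrist circ [466.5 129.5] R 59.6 zt 0.0408 mec [466.7 129. ]
```

```bash
python3 -m inch '[{"x":0,"y":40,"z":0,"twist":0},{"x":0,"y":45,"z":0,"twist":0},{"x":0,"y":45,"z":0,"twist":0},{"x":0,"y":40,"z":0,"twist":0},{"x":0,"y":20,"z":0,"twist":0},{"x":0,"y":2,"z":0,"twist":0},{"x":0,"y":0,"z":0,"twist":0},{"x":0,"y":0,"z":0,"twist":0}]' 1 20 >/dev/null; python3 st.py
python3 -m inch '[{"x":0,"y":0,"z":0,"twist":0},{"x":0,"y":0,"z":0,"twist":0},{"x":0,"y":0,"z":0,"twist":0},{"x":0,"y":0,"z":0,"twist":0},{"x":0,"y":0,"z":0,"twist":0},{"x":0,"y":0,"z":0,"twist":0},{"x":0,"y":0,"z":0,"twist":0},{"x":0,"y":0,"z":0,"twist":0}]' -1 20 >/dev/null; python3 st.py
```

```text
t 3.25 tcp [488.6 380.5 215.2] heading deg 0.08 tool y [ 0.003  0.002 -1.   ] F [-0.3 -0.3  0.2] open 93.0 q [0.58 0.34 1.6  0.   1.19 0.58]
t 4.05 tcp [488.3 379.4 212.8] heading deg -0.00 tool y [ 0. -0. -1.] F [ 1.2 -0.2  1. ] open 52.1 q [ 0.58  0.34  1.6  -0.    1.19  0.58]
```

```bash
python3 -m inch '[{"x":0,"y":-30,"z":0,"twist":0},{"x":0,"y":-35,"z":0,"twist":0},{"x":0,"y":-30,"z":0,"twist":0},{"x":-2,"y":0,"z":-30,"twist":0},{"x":-2,"y":0,"z":-40,"twist":0},{"x":-2,"y":0,"z":-40,"twist":0},{"x":-3,"y":0,"z":-40,"twist":0},{"x":-3,"y":0,"z":-40,"twist":0},{"x":-3,"y":0,"z":-40,"twist":0},{"x":-3,"y":0,"z":-40,"twist":0},{"x":-3,"y":0,"z":-40,"twist":0},{"x":-1,"y":0,"z":-30,"twist":0}]'  >/dev/null; python3 -m inch '[{"x":-1,"y":0,"z":-24,"twist":0},{"x":0,"y":0,"z":0,"twist":0},{"x":0,"y":0,"z":0,"twist":0},{"x":0,"y":0,"z":0,"twist":0}]' >/dev/null; python3 st.py; python3 w.py w3 sieve,crock
```

```text
t 5.65 tcp [465.1  16.1 307.6] heading deg 0.03 tool y [-0.  0. -1.] F [-0.4  0.3 -2.4] open 51.4 q [-0.08 -0.17  1.97  0.    1.35 -0.08]
sieve wrist circ [466.4 128.4] R 59.2 zt 0.0410 mec [466.3 128.6]
crock wrist circ [466.2 -99.5] R 46.8 zt 0.0812 mec [ 466.5 -101.6]
```

View pics/w3.png

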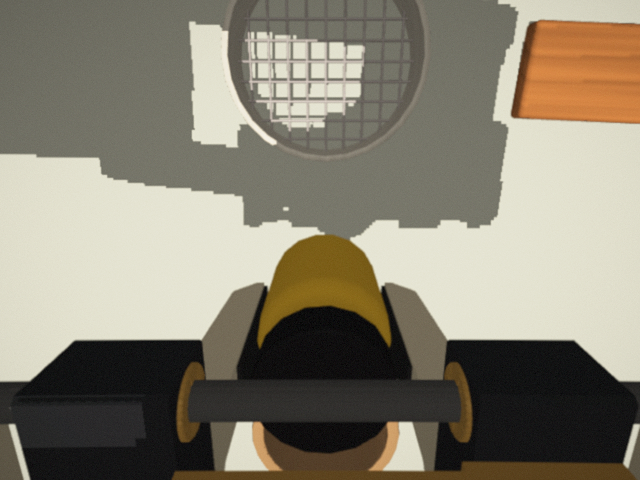

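The wrist view shows the yellow jar held between the pads at (325,330). The sieve is at (325,60) and the crock rim at (325,440), with clearance to both. Lowering.

```bash
python3 -m inch '[{"x":1,"y":35,"z":-1.5,"twist":0},{"x":0,"y":35,"z":0,"twist":0},{"x":0,"y":15,"z":0,"twist":0},{"x":0,"y":7,"z":0,"twist":0},{"x":0,"y":2,"z":0,"twist":0},{"x":0,"y":0,"z":0,"twist":0},{"x":0,"y":0,"z":0,"twist":0},{"x":0,"y":0,"z":0,"twist":0}]'  >/dev/null; python3 st.py
```

```text
t 6.50 tcp [466.8  13.9 214.9] heading deg 0.00 tool y [ 0.002 -0.    -1.   ] F [-0.7  0.7 -1.7] open 51.1 q [-0.08 -0.05  2.03  0.    1.15 -0.08]
```

```bash
python3 -m inch '[{"x":0,"y":1,"z":0,"twist":0},{"x":0,"y":0,"z":0,"twist":0},{"x":0,"y":0,"z":0,"twist":0}]'  >/dev/null; python3 st.py
```

```text
t 6.80 tcp [466.2  13.8 212.8] heading deg -0.01 tool y [ 0.  0. -1.] F [ 0.3 -0.4 -2.1] open 51.9 q [-0.08 -0.04  2.04  0.    1.15 -0.08]
```

```bash
python3 -m inch '[{"x":0,"y":1,"z":0,"twist":0},{"x":0,"y":0,"z":0,"twist":0},{"x":0,"y":0,"z":0,"twist":0}]'  >/dev/null; python3 st.py;  python3 -m inch '[{"x":0,"y":0.5,"z":0,"twist":0},{"x":0,"y":0,"z":0,"twist":0},{"x":0,"y":0,"z":0,"twist":0}]'  >/dev/null; python3 st.py
```

```text
t 7.10 tcp [466.3  13.8 212.7] heading deg -0.00 tool y [-0. -0. -1.] F [-4.9  0.7  9.5] open 51.7 q [-0.08 -0.04  2.04 -0.    1.15 -0.08]
t 7.40 tcp [466.4  13.9 212.7] heading deg 0.00 tool y [-0. -0. -1.] F [-7.3  1.1 13.3] open 52.0 q [-0.08 -0.04  2.04 -0.    1.15 -0.08]
```

```bash
python3 -m inch '[{"x":0,"y":0,"z":0,"twist":0},{"x":0,"y":0,"z":0,"twist":0},{"x":0,"y":0,"z":0,"twist":0},{"x":0,"y":0,"z":0,"twist":0},{"x":0,"y":-20,"z":0,"twist":0},{"x":0,"y":-40,"z":0,"twist":0},{"x":0,"y":-40,"z":0,"twist":0},{"x":0,"y":-40,"z":0,"twist":0},{"x":0,"y":-40,"z":0,"twist":0},{"x":0,"y":0,"z":0,"twist":0}]' 1 >/dev/null; python3 st.py
cat > sc.py <<'E'
import sys
from m import *
cs=[]
for n in["scene","side"]:
    c=cam(n);c["n"]=n;c["P"]=cloud(c);cs.append(c)
    cv2.imwrite(f"pics/{sys.argv[1]}{n}.png",c["color"][:,:,::-1])
B2=dict(B)
for a in sys.argv[3:]:
    k,x,y,r=a.split(",");B2[k]=(float(x),float(y),float(r))
measure(cs,sys.argv[2].split(","),B2)
E
python3 sc.py a yellow,crock,sieve yellow,.466,.014,.05; python3 w.py w4 yellow,crock yellow,.466,.014,.05
```

```text
t 8.40 tcp [467.7  13.8 397.9] heading deg 0.00 tool y [ 0.011 -0.001 -1.   ] F [1.2 0.2 0.5] open 93.0 q [-0.08 -0.24  1.86  0.    1.51 -0.08]
yellow scene circ [466.6  13.4] R 23.6 zt 0.0933 mec [466.7  12.4]
yellow side circ [465.1  15.5] R 23.2 zt 0.0904 mec [463.9  14.9]
crock scene circ [ 466.7 -101.5] R 48.7 zt 0.0824 mec [ 466.7 -100.8]
crock side circ [464.5 -99.2] R 48.0 zt 0.0802 mec [463.6 -99. ]
sieve scene circ [465.8 128.3] R 60.8 zt 0.0418 mec [465.6 129.6]
sieve side circ [465.  130.9] R 59.7 zt 0.0405 mec [465.3 130.5]
yellow wrist circ [466.4  13.5] R 23.0 zt 0.0915 mec [466.5  13.3]
crock wrist circ [466.3 -99.7] R 47.1 zt 0.0810 mec [ 466.2 -101.1]
```

View pics/aside.png

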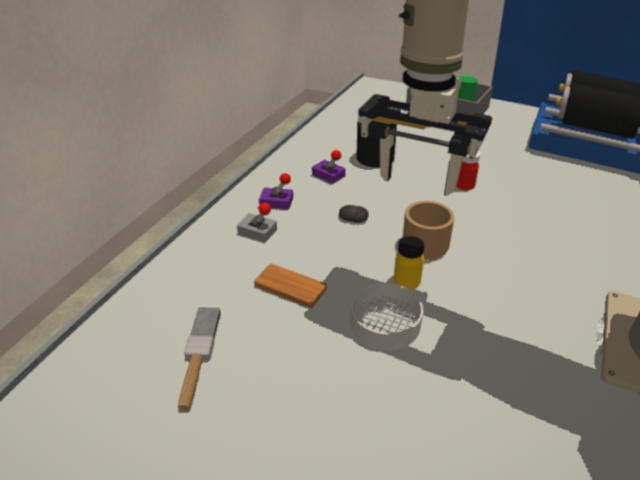

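The side view shows the yellow jar upright at (409,263) between the crock (428,228) and the sieve (386,316). It measures (466,14). Next, the red jar.

```bash
python3 -m inch '[{"x":-2,"y":0,"z":-38,"twist":0},{"x":-2,"y":0,"z":-38,"twist":0},{"x":-2,"y":0,"z":-38,"twist":0},{"x":-2,"y":0,"z":-38,"twist":0},{"x":-2,"y":0,"z":-38,"twist":0},{"x":-2,"y":0,"z":-38,"twist":0},{"x":-2,"y":0,"z":-38,"twist":0},{"x":-2,"y":0,"z":-38,"twist":0},{"x":-2,"y":0,"z":-38,"twist":0},{"x":-2,"y":0,"z":-37,"twist":0},{"x":0,"y":0,"z":0,"twist":0},{"x":0,"y":0,"z":0,"twist":0}]' >/dev/null; python3 st.py; python3 w.py w5 red
```

```text
t 9.75 tcp [ 445.5 -365.4  388.6] heading deg -0.10 tool y [-0.003  0.003 -1.   ] F [ 0.3  0.3 -0.8] open 92.9 q [-0.78  0.08  1.58  0.    1.49 -0.77]
red wrist circ [ 447.2 -366.5] R 23.0 zt 0.0915 mec [ 447.3 -366.6]
```

View pics/w5.png

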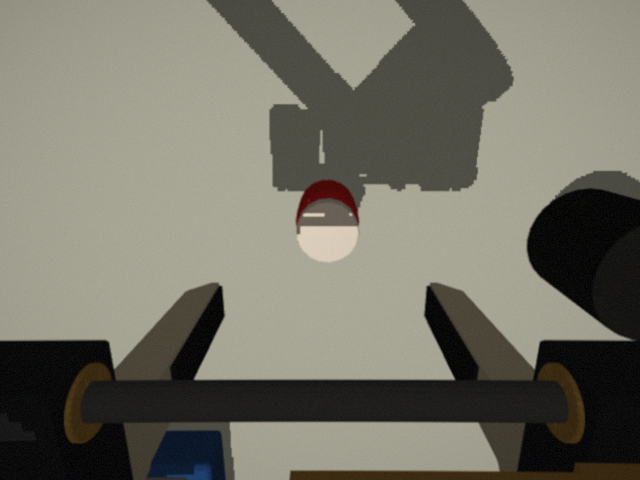

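The wrist view shows the red jar with its white cap at (327,225), centred between the fingers. The barrel is well to the right at (590,260).

```bash
python3 -m inch '[{"x":1,"y":35,"z":0,"twist":0},{"x":0,"y":45,"z":0,"twist":0},{"x":0,"y":45,"z":0,"twist":0},{"x":0,"y":35,"z":0,"twist":0},{"x":0,"y":15,"z":0,"twist":0},{"x":0,"y":2,"z":0,"twist":0},{"x":0,"y":0,"z":0,"twist":0},{"x":0,"y":0,"z":0,"twist":0}]' 1 20 >/dev/null; python3 st.py
python3 -m inch '[{"x":0,"y":0,"z":0,"twist":0},{"x":0,"y":0,"z":0,"twist":0},{"x":0,"y":0,"z":0,"twist":0},{"x":0,"y":0,"z":0,"twist":0},{"x":0,"y":0,"z":0,"twist":0},{"x":0,"y":0,"z":0,"twist":0},{"x":0,"y":0,"z":0,"twist":0},{"x":0,"y":0,"z":0,"twist":0}]' -1 20 >/dev/null; python3 st.py
```

```text
t 10.60 tcp [ 448.2 -365.7  216.9] heading deg 0.02 tool y [ 0.003 -0.003 -1.   ] F [-0.8 -0.3 -0.2] open 93.4 q [-0.77  0.24  1.72  0.    1.17 -0.77]
t 11.40 tcp [ 447.1 -365.1  214.2] heading deg -0.00 tool y [-0.  0. -1.] F [-1.9  0.7  0.7] open 52.0 q [-0.77  0.24  1.73 -0.    1.17 -0.77]
```

```bash
python3 -m inch '[{"x":0,"y":-20,"z":0,"twist":0},{"x":0,"y":-30,"z":0,"twist":0},{"x":0,"y":-10,"z":0,"twist":0},{"x":3,"y":0,"z":25,"twist":0},{"x":4,"y":0,"z":35,"twist":0},{"x":4,"y":0,"z":35,"twist":0},{"x":4,"y":0,"z":35,"twist":0},{"x":3,"y":0,"z":25,"twist":0},{"x":1,"y":0,"z":10,"twist":0},{"x":0,"y":0,"z":0,"twist":0},{"x":0,"y":0,"z":0,"twist":0}]'  >/dev/null; python3 st.py
python3 -m inch '[{"x":0,"y":25,"z":0,"twist":0},{"x":0,"y":20,"z":0,"twist":0},{"x":0,"y":10,"z":0,"twist":0},{"x":0,"y":3,"z":0,"twist":0},{"x":0,"y":0,"z":0,"twist":0},{"x":0,"y":0,"z":0,"twist":0},{"x":0,"y":0,"z":0,"twist":0}]'  >/dev/null; python3 st.py
```

```text
t 12.50 tcp [ 466.2 -200.7  274.1] heading deg 0.01 tool y [-0.    -0.001 -1.   ] F [-1.2  0.8 -1.8] open 51.5 q [-0.51 -0.02  1.89 -0.    1.27 -0.51]
t 13.20 tcp [ 466.7 -200.5  217.4] heading deg -0.00 tool y [ 0.002 -0.001 -1.   ] F [ 0.1  1.4 -2. ] open 51.7 q [-0.51  0.06  1.92 -0.    1.16 -0.51]
```

```bash
python3 -m inch '[{"x":0,"y":1.5,"z":1,"twist":0},{"x":0,"y":1,"z":0,"twist":0},{"x":0,"y":0,"z":0,"twist":0},{"x":0,"y":0,"z":0,"twist":0}]'  >/dev/null; python3 st.py;python3 -m inch '[{"x":0,"y":1,"z":0,"twist":0},{"x":0,"y":0,"z":0,"twist":0},{"x":0,"y":0,"z":0,"twist":0}]'  >/dev/null; python3 st.py
```

```text
t 13.60 tcp [ 466.4 -199.1  214.2] heading deg 0.01 tool y [ 0.001 -0.    -1.   ] F [-0.5  1.6  1.6] open 51.9 q [-0.5   0.06  1.92  0.    1.15 -0.5 ]
t 13.90 tcp [ 466.5 -199.2  214.1] heading deg 0.01 tool y [ 0. -0. -1.] F [-4.7  3.8 12.7] open 51.8 q [-0.5   0.06  1.92  0.    1.15 -0.5 ]
```

```bash
python3 -m inch '[{"x":0,"y":0,"z":0,"twist":0},{"x":0,"y":0,"z":0,"twist":0},{"x":0,"y":0,"z":0,"twist":0},{"x":0,"y":0,"z":0,"twist":0},{"x":0,"y":-20,"z":0,"twist":0},{"x":0,"y":-40,"z":0,"twist":0},{"x":0,"y":-40,"z":0,"twist":0},{"x":0,"y":-40,"z":0,"twist":0},{"x":0,"y":-20,"z":0,"twist":0},{"x":0,"y":0,"z":0,"twist":0},{"x":0,"y":0,"z":0,"twist":0}]' 1 >/dev/null; python3 st.py; python3 sc.py b yellow,crock,sieve,red yellow,.466,.014,.05 red,.466,-.199,.05; python3 w.py w6 red,crock red,.466,-.199,.05
```

```text
t 15.00 tcp [ 466.1 -199.1  372.3] heading deg -0.00 tool y [ 0. -0. -1.] F [ 0.3  0.7 -0.9] open 93.1 q [-0.5  -0.11  1.79 -0.    1.46 -0.5 ]
yellow scene circ [466.7  13.3] R 24.0 zt 0.0930 mec [467.5  13.6]
yellow side circ [465.5  15.6] R 22.9 zt 0.0906 mec [464.7  14.9]
crock scene circ [ 466.  -101.9] R 49.0 zt 0.0823 mec [ 466.3 -100.7]
crock side circ [464.4 -99.1] R 48.1 zt 0.0802 mec [462.4 -99.9]
sieve scene circ [466.1 128.4] R 60.9 zt 0.0418 mec [465.6 129. ]
sieve side circ [464.8 130.6] R 59.9 zt 0.0405 mec [465.  129.9]
red scene circ [ 465.3 -200.9] R 23.6 zt 0.0943 mec [ 465.6 -202. ]
red side circ [ 465.8 -199.2] R 24.1 zt 0.0916 mec [ 467.4 -198.8]
red wrist circ [ 466.7 -200.5] R 23.0 zt 0.0915 mec [ 466.5 -200.7]
crock wrist circ [ 466.4 -101.8] R 47.7 zt 0.0811 mec [ 466.3 -101.9]
```

View pics/bside.png

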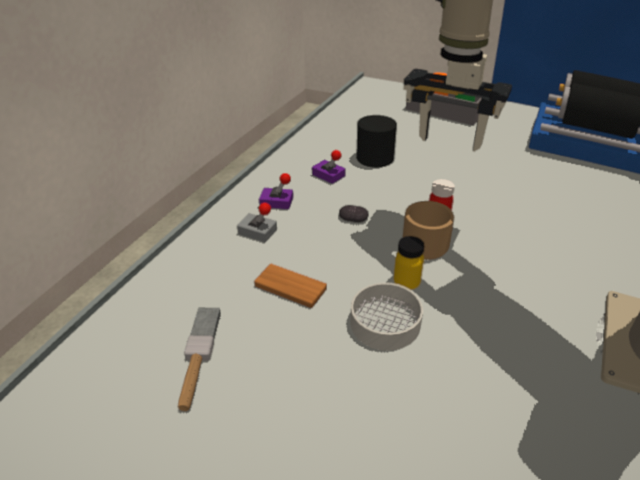

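The side view shows the red jar standing behind the crock at (441,197) with its cap level, and the yellow jar at (409,263). The row measures red (466,-200), crock (466,-101), yellow (466,14), sieve (466,129). Next, the board.

```bash
python3 -m inch '[{"x":10,"y":-5,"z":20,"twist":0},{"x":20,"y":-5,"z":33,"twist":0},{"x":20,"y":-5,"z":34,"twist":0},{"x":20,"y":-5,"z":34,"twist":0},{"x":20,"y":-5,"z":34,"twist":0},{"x":20,"y":-3,"z":34,"twist":0},{"x":20,"y":0,"z":34,"twist":0},{"x":20,"y":0,"z":34,"twist":0},{"x":20,"y":0,"z":34,"twist":0},{"x":19,"y":0,"z":30,"twist":0},{"x":0,"y":0,"z":0,"twist":0}]' >/dev/null; python3 -m inch '[{"x":0,"y":0,"z":0,"twist":-0.139},{"x":0,"y":0,"z":0,"twist":-0.139},{"x":0,"y":0,"z":0,"twist":-0.139},{"x":0,"y":0,"z":0,"twist":-0.139},{"x":0,"y":0,"z":0,"twist":-0.139},{"x":0,"y":0,"z":0,"twist":-0.139},{"x":0,"y":0,"z":0,"twist":-0.139},{"x":0,"y":0,"z":0,"twist":-0.139},{"x":0,"y":0,"z":0,"twist":-0.139},{"x":0,"y":0,"z":0,"twist":-0.139},{"x":0,"y":0,"z":0,"twist":-0.139},{"x":0,"y":0,"z":0,"twist":0}]' >/dev/null; python3 st.py; python3 w.py w7 board
```

```text
t 17.45 tcp [654.8 121.2 399.1] heading deg 87.71 tool y [-0.003 -0.001 -1.   ] F [0.3 0.9 1.1] open 92.9 q [ 0.11  0.31  1.29 -0.    1.54 -1.42]
board wrist rect 654.6 119.6 size 123 58 long axis deg -2.8 zt 0.0177
```

View pics/w7.png

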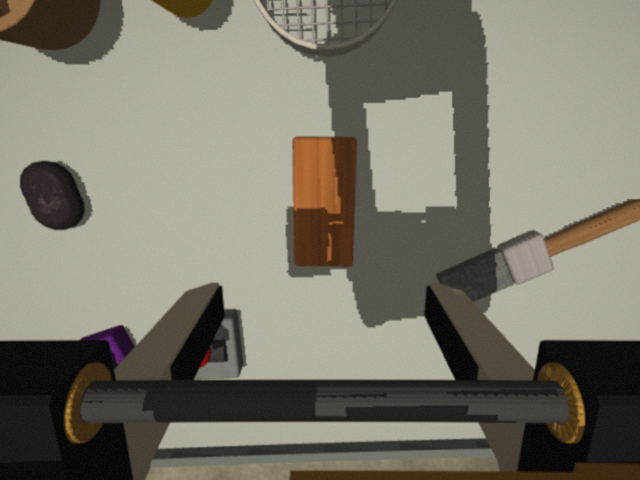

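The wrist view shows the board at (325,200), nearly square to the fingers. The pebble is at (53,195), the switch at (215,345) and the brush at (540,255), all clear of the descent.

```bash
python3 -m inch '[{"x":0,"y":40,"z":0,"twist":0.008},{"x":0,"y":45,"z":0,"twist":0},{"x":0,"y":45,"z":0,"twist":0},{"x":0,"y":40,"z":0,"twist":0},{"x":0,"y":25,"z":0,"twist":0},{"x":0,"y":10,"z":0,"twist":0},{"x":0,"y":0,"z":0,"twist":0},{"x":0,"y":0,"z":0,"twist":0},{"x":0,"y":0,"z":0,"twist":0}]' >/dev/null; python3 st.py
```

```text
t 18.40 tcp [656.3 122.  198.3] heading deg 87.10 tool y [ 0.004  0.    -1.   ] F [-0.5 -0.2 -0.4] open 93.1 q [ 0.11  0.48  1.46 -0.    1.2  -1.41]
```

```bash
python3 -m inch '[{"x":0,"y":2,"z":0,"twist":0},{"x":0,"y":1,"z":0,"twist":0},{"x":0,"y":0,"z":0,"twist":0},{"x":0,"y":0,"z":0,"twist":0}]' >/dev/null; python3 st.py; python3 -m inch '[{"x":0,"y":0,"z":0,"twist":0},{"x":0,"y":0,"z":0,"twist":0},{"x":0,"y":0,"z":0,"twist":0},{"x":0,"y":0,"z":0,"twist":0},{"x":0,"y":0,"z":0,"twist":0},{"x":0,"y":0,"z":0,"twist":0},{"x":0,"y":0,"z":0,"twist":0},{"x":0,"y":0,"z":0,"twist":0}]' -1 20 >/dev/null; python3 st.py
```

```text
t 18.80 tcp [655.2 121.9 192.9] heading deg 87.14 tool y [ 0. -0. -1.] F [ 0.4 -0.9 -0.6] open 93.3 q [ 0.11  0.49  1.46 -0.    1.2  -1.41]
t 19.60 tcp [655.2 121.9 192.7] heading deg 87.15 tool y [-0. -0. -1.] F [-0.  -0.2 -0.6] open 57.7 q [ 0.11  0.49  1.46 -0.    1.19 -1.41]
```

```bash
python3 -m inch '[{"x":0,"y":-20,"z":0,"twist":0},{"x":0,"y":-40,"z":0,"twist":0},{"x":0,"y":-40,"z":0,"twist":0},{"x":0,"y":-35,"z":0,"twist":0},{"x":0,"y":-15,"z":0,"twist":0}]' >/dev/null;  python3 -m inch '[{"x":-12,"y":0,"z":9,"twist":0},{"x":-24,"y":0,"z":18,"twist":0},{"x":-25,"y":0,"z":19,"twist":0},{"x":-25,"y":0,"z":19,"twist":0},{"x":-25,"y":0,"z":19,"twist":0},{"x":-25,"y":0,"z":19,"twist":0},{"x":-25,"y":0,"z":19,"twist":0},{"x":-25,"y":0,"z":19,"twist":0},{"x":-24,"y":0,"z":19,"twist":0},{"x":-22,"y":0,"z":18,"twist":0},{"x":0,"y":0,"z":0,"twist":0},{"x":0,"y":0,"z":0,"twist":0}]' >/dev/null; python3 st.py; python3 w.py w8 board board,.466,-.1,.09; python3 sc.py c crock; python3 - <<'E'
from h import *
c=cam("wrist");P=cloud(c)
hsv=cv2.cvtColor(c["color"],cv2.COLOR_RGB2HSV)
print(P[150:330:30,325])
E
```

```text
t 21.30 tcp [ 465.5 -101.1  341.9] heading deg 87.06 tool y [-0.001  0.001 -1.   ] F [ 0.7 -0.7 -0.6] open 57.4 q [-0.32 -0.17  1.9   0.    1.41 -1.84]
board wrist rect 459.0 -100.7 size 180 37 long axis deg -85.1 zt 0.0911
crock scene circ [ 467.2 -101.2] R 48.5 zt 0.0818 mec [ 466.  -102.9]
crock side circ [464.2 -99.4] R 48.3 zt 0.0802 mec [463.4 -99.8]
[[ 4.13124959e-01 -9.73985291e-02  3.11534401e-04]
 [ 4.09420571e-01 -9.75959648e-02  1.65597937e-01]
 [ 4.21456323e-01 -9.81760470e-02  1.66433065e-01]
 [ 4.34418436e-01 -9.87974286e-02  1.65814830e-01]
 [ 4.47578921e-01 -9.94313447e-02  1.66471989e-01]
 [ 4.61970386e-01 -1.00121382e-01  1.65750704e-01]]
```

View pics/w8.png

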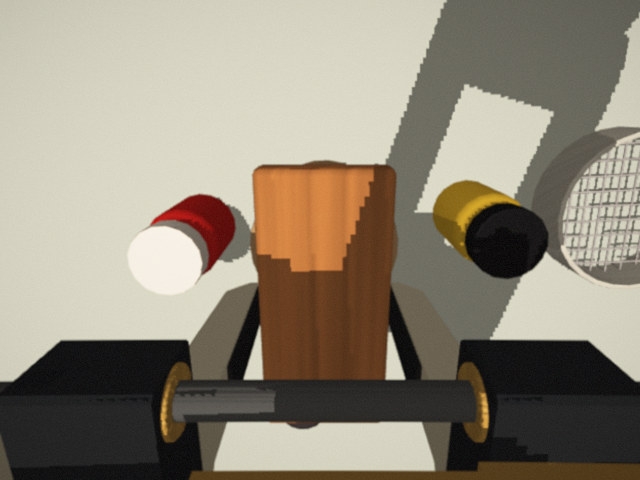

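View pics/cscene.png

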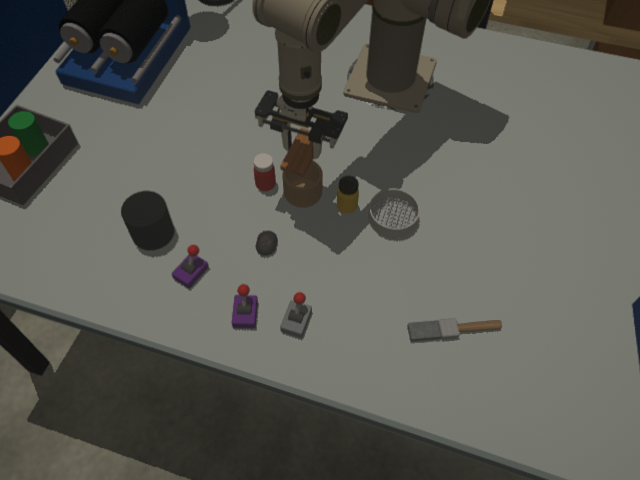

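The wrist view shows the board level in the grip at (325,250), over the crock with the two jars clear at (180,245) and (490,230). Its top reads z=0.166, so the underside is at 0.150. Lowering about 70 mm.

```bash
python3 -m inch '[{"x":0,"y":20,"z":0,"twist":0},{"x":0,"y":25,"z":0,"twist":0},{"x":0,"y":15,"z":0,"twist":0},{"x":0,"y":6,"z":0,"twist":0},{"x":0,"y":1,"z":0,"twist":0},{"x":0,"y":0,"z":0,"twist":0},{"x":0,"y":0,"z":0,"twist":0}]' >/dev/null; python3 st.py; python3 -m inch '[{"x":0,"y":1,"z":0,"twist":0},{"x":0,"y":1,"z":0,"twist":0},{"x":0,"y":0,"z":0,"twist":0},{"x":0,"y":0,"z":0,"twist":0}]' >/dev/null; python3 st.py
```

```text
t 22.20 tcp [ 466.4 -101.   276.9] heading deg 87.16 tool y [ 0.002 -0.001 -1.   ] F [ 0.4  0.3 -0.5] open 57.8 q [-0.32 -0.11  1.97  0.    1.28 -1.84]
t 22.60 tcp [ 465.8 -101.   273.8] heading deg 87.14 tool y [ 0.  0. -1.] F [ 0.1  0.9 -0. ] open 57.7 q [-0.32 -0.1   1.97  0.    1.28 -1.84]
```

```bash
python3 -m inch '[{"x":0,"y":1,"z":0,"twist":0},{"x":0,"y":0,"z":0,"twist":0},{"x":0,"y":0,"z":0,"twist":0}]' >/dev/null; python3 st.py; python3 -m inch '[{"x":0,"y":0.7,"z":0,"twist":0},{"x":0,"y":0,"z":0,"twist":0},{"x":0,"y":0,"z":0,"twist":0}]' >/dev/null; python3 st.py
```

```text
t 22.90 tcp [ 465.8 -101.   272.7] heading deg 87.14 tool y [-0.  0. -1.] F [ 0.8  0.6 -0.7] open 57.9 q [-0.32 -0.1   1.97 -0.    1.27 -1.84]
t 23.20 tcp [ 465.9 -100.9  272.6] heading deg 87.15 tool y [-0. -0. -1.] F [-3.7  0.4  5.3] open 57.8 q [-0.32 -0.1   1.97 -0.    1.27 -1.84]
```

```bash
python3 -m inch '[{"x":0,"y":0,"z":0,"twist":0},{"x":0,"y":0,"z":0,"twist":0},{"x":0,"y":0,"z":0,"twist":0},{"x":0,"y":0,"z":0,"twist":0}]' 0.6 >/dev/null; python3 st.py;  python3 -m inch '[{"x":0,"y":-15,"z":0,"twist":0},{"x":0,"y":-35,"z":0,"twist":0},{"x":0,"y":-40,"z":0,"twist":0},{"x":0,"y":-35,"z":0,"twist":0},{"x":0,"y":0,"z":0,"twist":0},{"x":0,"y":0,"z":0,"twist":0}]' 1 >/dev/null; python3 st.py; python3 w.py w9 board board,.466,-.1,.09; python3 sc.py d board,sieve,yellow,red board,.466,-.1,.07 yellow,.466,.014,.05 red,.466,-.199,.05
```

```text
t 23.60 tcp [ 465.8 -101.   271.9] heading deg 87.15 tool y [-0.  0. -1.] F [-0.3  0.8  0.1] open 74.1 q [-0.32 -0.1   1.97 -0.    1.27 -1.84]
t 24.20 tcp [ 466.1 -101.   397.8] heading deg 87.14 tool y [ 0.002 -0.001 -1.   ] F [-1.5  0.7 -0.5] open 93.0 q [-0.32 -0.21  1.83  0.    1.52 -1.84]
board wrist rect 464.2 -131.3 size 124 117 long axis deg -2.9 zt 0.0974
board scene rect 466.7 -101.7 size 128 60 long axis deg -2.8 zt 0.1000
board side rect 464.3 -98.9 size 124 62 long axis deg -4.1 zt 0.0971
sieve scene circ [466.1 128.4] R 61.0 zt 0.0416 mec [466.3 128.9]
sieve side circ [465.1 131. ] R 59.8 zt 0.0404 mec [465.  130.5]
yellow scene circ [466.9  12.9] R 24.1 zt 0.0929 mec [466.6  10.1]
yellow side circ [465.1  15.4] R 23.2 zt 0.0905 mec [464.   14.7]
red scene circ [ 466.4 -201.4] R 23.7 zt 0.0942 mec [ 467.  -202.7]
red side circ [ 465.6 -199. ] R 24.0 zt 0.0916 mec [ 465. -199.]
```

View pics/w9.png

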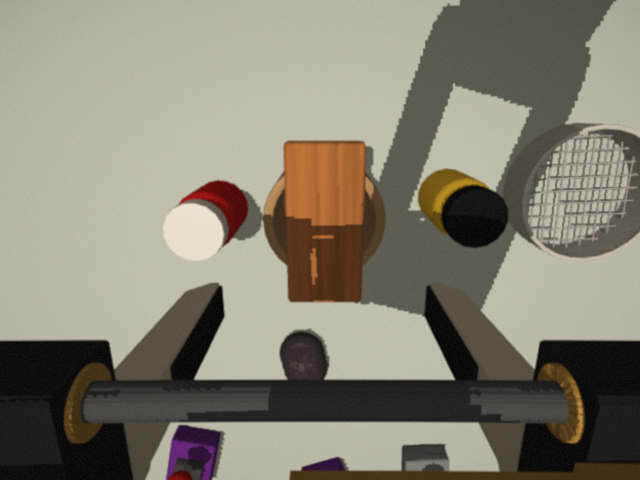

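The wrist view shows the board lying centred on the crock at (325,220), with its top at about z=0.097 and its centre within about 2 mm of the crock. The pebble is next, at (304,357) just ahead.

```bash
python3 -m inch '[{"x":-1,"y":0,"z":-15,"twist":-0.04},{"x":-2,"y":0,"z":-35,"twist":-0.04},{"x":0,"y":0,"z":-40,"twist":-0.05},{"x":3,"y":0,"z":-40,"twist":-0.05},{"x":0,"y":0,"z":-35,"twist":-0.05},{"x":0,"y":0,"z":0,"twist":-0.05},{"x":0,"y":0,"z":0,"twist":0},{"x":0,"y":0,"z":0,"twist":0}]' >/dev/null; python3 st.py; python3 w.py w10 pebble
```

```text
t 25.15 tcp [629.6 -93.1 395.5] heading deg 103.10 tool y [-0.002  0.    -1.   ] F [ 0.5  0.4 -0.6] open 93.0 q [-0.23  0.23  1.39 -0.    1.52 -2.03]
pebble wrist rect 636.5 -132.9 size 64 46 long axis deg 10.9 zt 0.0234
```

View pics/w10.png

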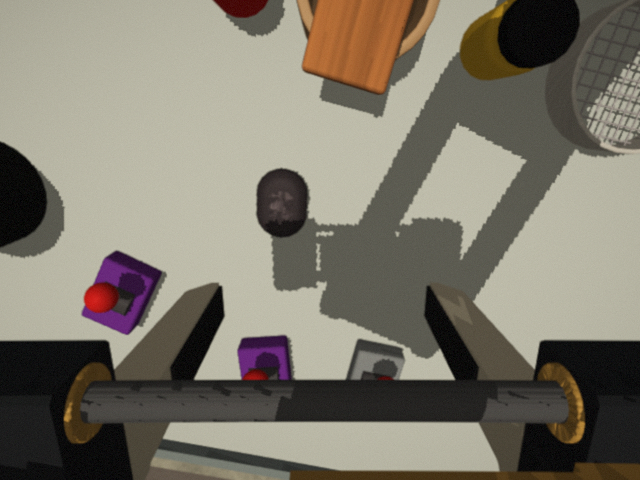

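```bash
cat > peb.py <<'E'
from h import *
for n in ["wrist","scene","side"]:
    c=cam(n);P=cloud(c);m=((np.hypot(P[...,0]-.637,P[...,1]+.13)<.06)&(P[...,2]>.006)&(P[...,2]<.13)).astype(np.uint8)
    ct=max(cv2.findContours(m,cv2.RETR_EXTERNAL,cv2.CHAIN_APPROX_NONE)[0],key=cv2.contourArea)
    w=onplane(c,ct.reshape(-1,2),.012)[:,:2]*1000
    e=cv2.fitEllipse(w.astype(np.float32)); 
    q=P[m>0];t=q[q[:,2]>np.percentile(q[:,2],90)-.006][:,:2]*1000;v=np.linalg.eigh(np.cov(t.T))[1][:,1]
    print(n,"ell",np.round(e[0],1),np.round(e[1],1),"long",round((e[2]+90+90)%180-90,1),"pca mean",t.mean(0).round(1),"ang",round(float(np.degrees(np.arctan(v[1]/v[0]))),1))
E
python3 peb.py
```

```text
wrist ell [ 637.3 -133.1] [49.  66.9] long 8.7 pca mean [ 635.4 -132.9] ang 10.0
scene ell [ 637. -133.] [48.7 68.3] long 11.3 pca mean [ 639.7 -131.9] ang 9.0
side ell [ 635.9 -130.3] [59.2 67.2] long -8.2 pca mean [ 633.9 -125.5] ang 10.2
```

```bash
python3 -m inch '[{"x":0,"y":0,"z":0,"twist":0.054},{"x":-20,"y":0,"z":0,"twist":0},{"x":-19,"y":0,"z":0,"twist":0},{"x":0,"y":40,"z":0,"twist":0},{"x":0,"y":45,"z":0,"twist":0},{"x":0,"y":45,"z":0,"twist":0},{"x":0,"y":40,"z":0,"twist":0},{"x":0,"y":20,"z":0,"twist":0},{"x":0,"y":8,"z":0,"twist":0},{"x":0,"y":0,"z":0,"twist":0},{"x":0,"y":0,"z":0,"twist":0},{"x":0,"y":0,"z":0,"twist":0}]' >/dev/null; python3 st.py
```

```text
t 26.55 tcp [ 638.  -132.1  201.5] heading deg 100.09 tool y [ 0.004 -0.001 -1.   ] F [-0.4  0.4 -0.3] open 93.3 q [-0.28  0.44  1.51 -0.    1.19 -2.03]
```

```bash
python3 -m inch '[{"x":0,"y":5,"z":0,"twist":0},{"x":0,"y":1,"z":0,"twist":0},{"x":0,"y":0,"z":0,"twist":0},{"x":0,"y":0,"z":0,"twist":0}]' >/dev/null; python3 st.py; python3 w.py w11 pebble
```

```text
t 26.95 tcp [ 636.9 -131.4  193.1] heading deg 100.11 tool y [-0. -0. -1.] F [-0.6 -0.5 -0.5] open 93.3 q [-0.28  0.45  1.51 -0.    1.18 -2.03]
pebble wrist rect 617.1 -134.4 size 102 25 long axis deg -78.5 zt 0.1176
```

View pics/w11.png

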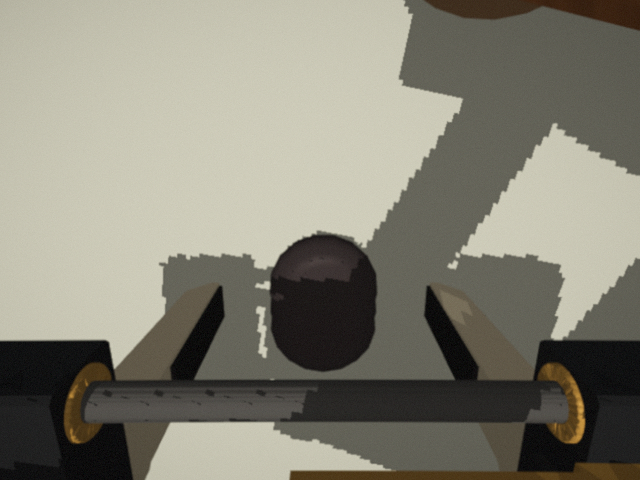

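The wrist view shows the pebble at (323,303), centred and square between the fingers. Lowering 2 mm and gripping.

```bash
python3 -m inch '[{"x":0,"y":2,"z":0,"twist":0},{"x":0,"y":0,"z":0,"twist":0},{"x":0,"y":0,"z":0,"twist":0}]' >/dev/null; python3 -m inch '[{"x":0,"y":0,"z":0,"twist":0},{"x":0,"y":0,"z":0,"twist":0},{"x":0,"y":0,"z":0,"twist":0},{"x":0,"y":0,"z":0,"twist":0},{"x":0,"y":0,"z":0,"twist":0},{"x":0,"y":0,"z":0,"twist":0},{"x":0,"y":0,"z":0,"twist":0},{"x":0,"y":0,"z":0,"twist":0}]' -1 20 >/dev/null; python3 st.py;  python3 -m inch '[{"x":0,"y":-20,"z":0,"twist":0},{"x":0,"y":-40,"z":0,"twist":0},{"x":0,"y":-40,"z":0,"twist":0},{"x":0,"y":-40,"z":0,"twist":0},{"x":0,"y":-20,"z":0,"twist":0},{"x":0,"y":0,"z":0,"twist":0},{"x":0,"y":0,"z":0,"twist":0}]' >/dev/null; python3 st.py
```

```text
t 28.10 tcp [ 636.9 -131.5  191.1] heading deg 100.10 tool y [ 0. -0. -1.] F [-0.6  0.2  0.4] open 46.7 q [-0.28  0.45  1.51 -0.    1.18 -2.03]
t 28.80 tcp [ 636.7 -131.4  350.1] heading deg 100.09 tool y [-0.001  0.    -1.   ] F [-0.3  1.1 -1.6] open 46.8 q [-0.28  0.29  1.4   0.    1.45 -2.03]
```

```bash
python3 -m inch '[{"x":5,"y":0,"z":13,"twist":0},{"x":10,"y":0,"z":30,"twist":0},{"x":15,"y":0,"z":40,"twist":0},{"x":15,"y":0,"z":40,"twist":0},{"x":10,"y":0,"z":28,"twist":0},{"x":5,"y":0,"z":12,"twist":0},{"x":0,"y":0,"z":0,"twist":0},{"x":0,"y":0,"z":0,"twist":0},{"x":0,"y":0,"z":0,"twist":0}]' >/dev/null; python3 st.py;  python3 w.py w12 pebble; python3 sc.py e sieve
```

```text
t 29.70 tcp [ 466.3 -101.1  350.1] heading deg 100.09 tool y [-0.001  0.    -1.   ] F [-0.4 -0.  -1.4] open 47.0 q [-0.32 -0.18  1.89  0.    1.43 -2.07]
sieve scene circ [465.7 128.2] R 60.8 zt 0.0418 mec [464.8 128. ]
sieve side circ [465.  130.9] R 59.9 zt 0.0404 mec [465.8 131.4]
```

View pics/w12.png

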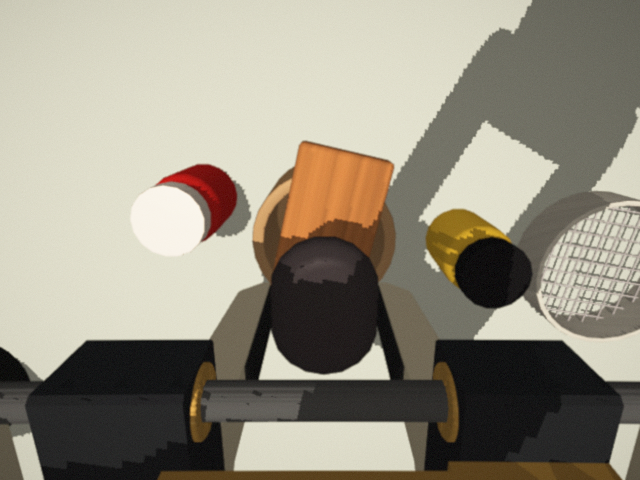

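View pics/eside.png

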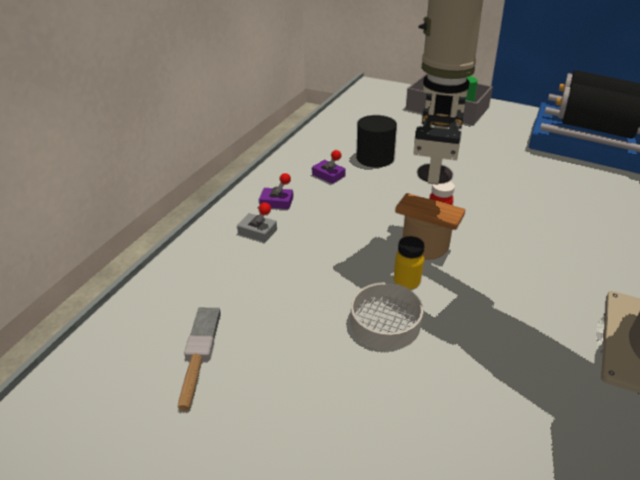

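The wrist view shows the pebble held level at (325,305) above the board (335,200). The side view shows it at (435,173), over the middle of the board.

```bash
python3 -m inch '[{"x":0,"y":20,"z":0,"twist":0},{"x":0,"y":20,"z":0,"twist":0},{"x":0,"y":14,"z":0,"twist":0},{"x":0,"y":5,"z":0,"twist":0},{"x":0,"y":1,"z":0,"twist":0},{"x":0,"y":0,"z":0,"twist":0},{"x":0,"y":0,"z":0,"twist":0}]' >/dev/null; python3 st.py; python3 -m inch '[{"x":0,"y":1,"z":0,"twist":0},{"x":0,"y":1,"z":0,"twist":0},{"x":0,"y":0,"z":0,"twist":0},{"x":0,"y":0,"z":0,"twist":0}]' >/dev/null; python3 st.py;python3 -m inch '[{"x":0,"y":1,"z":0,"twist":0},{"x":0,"y":0,"z":0,"twist":0},{"x":0,"y":0,"z":0,"twist":0}]' >/dev/null; python3 st.py
```

```text
t 30.55 tcp [ 466.4 -101.1  292.1] heading deg 100.10 tool y [ 0.002 -0.001 -1.   ] F [ 0.2 -0.4 -0.9] open 46.8 q [-0.32 -0.12  1.95 -0.    1.31 -2.07]
t 30.95 tcp [ 465.9 -101.   289.1] heading deg 100.10 tool y [ 0. -0. -1.] F [-0.7  0.5 -2.1] open 46.7 q [-0.32 -0.12  1.96 -0.    1.31 -2.07]
t 31.25 tcp [ 465.9 -101.   288. ] heading deg 100.09 tool y [-0.  0. -1.] F [ 0.5  0.3 -1.5] open 46.7 q [-0.32 -0.12  1.96 -0.    1.3  -2.07]
```

```bash
python3 -m inch '[{"x":0,"y":0.7,"z":0,"twist":0},{"x":0,"y":0,"z":0,"twist":0},{"x":0,"y":0,"z":0,"twist":0}]' >/dev/null; python3 st.py;python3 -m inch '[{"x":0,"y":0.5,"z":0,"twist":0},{"x":0,"y":0,"z":0,"twist":0},{"x":0,"y":0,"z":0,"twist":0}]' >/dev/null; python3 st.py
```

```text
t 31.55 tcp [ 465.9 -101.   287.3] heading deg 100.10 tool y [-0.  0. -1.] F [ 0.8 -0.2 -1.7] open 46.9 q [-0.32 -0.12  1.96 -0.    1.3  -2.07]
t 31.85 tcp [ 466. -101.  287.] heading deg 100.10 tool y [ 0. -0. -1.] F [-0.6  0.2  0.7] open 46.4 q [-0.32 -0.12  1.96 -0.    1.3  -2.07]
```

Contact. Opening part way and lifting.

```bash
python3 -m inch '[{"x":0,"y":0,"z":0,"twist":0},{"x":0,"y":0,"z":0,"twist":0},{"x":0,"y":0,"z":0,"twist":0},{"x":0,"y":0,"z":0,"twist":0},{"x":0,"y":0,"z":0,"twist":0}]' 0.6 >/dev/null; python3 st.py;  python3 -m inch '[{"x":0,"y":-15,"z":0,"twist":0},{"x":0,"y":-35,"z":0,"twist":0},{"x":0,"y":-40,"z":0,"twist":0},{"x":0,"y":-20,"z":0,"twist":0},{"x":0,"y":0,"z":-30,"twist":0},{"x":0,"y":0,"z":-40,"twist":0},{"x":0,"y":0,"z":-40,"twist":0},{"x":0,"y":0,"z":-30,"twist":0},{"x":0,"y":0,"z":0,"twist":0},{"x":0,"y":0,"z":0,"twist":0},{"x":0,"y":0,"z":0,"twist":0}]' 1 >/dev/null; python3 st.py; python3 sc.py f pebble,sieve,yellow,red pebble,.466,-.1,.028 yellow,.466,.014,.05 red,.466,-.199,.05; python3 - <<'E'
from h import *
for n in ["wrist","scene","side"]:
    c=cam(n);P=cloud(c);X,Y,Z=P[...,0],P[...,1],P[...,2]
    if n=="wrist": cv2.imwrite("pics/w13.png",c["color"][:,:,::-1])
    dark=c["color"].max(2)
    near=np.hypot(X-.466,Y+.1)<.075
    pb=near&(Z>.108)&(Z<.14); q=P[pb]; print(n,"pebble",(np.array(cv2.minAreaRect((q[:,:2]*1000).astype(np.float32))[:1])).round(1),"z95",np.percentile(q[:,2],95).round(4))
    bd=near&(Z>.085)&(Z<.104)&(abs(Y+.1)<.045); q=P[bd]; print("  board",np.array(cv2.minAreaRect((q[:,:2]*1000).astype(np.float32))[:1]).round(1)); A=np.c_[q[:,:2],np.ones(len(q))]
    s=P[near&(Z>.093)&(Z<.103)&(np.hypot(X-.466,Y+.1)>.04)&(abs(Y+.1)<.027)];A=np.c_[s[:,:2],np.ones(len(s))];print("  slope",np.linalg.lstsq(A,s[:,2],rcond=None)[0].round(3))
E
```

```text
t 32.35 tcp [ 466.  -101.   286.9] heading deg 100.10 tool y [ 0. -0. -1.] F [-0.6 -0.5 -0.6] open 74.0 q [-0.32 -0.12  1.96  0.    1.3  -2.07]
t 33.45 tcp [603.1 -76.6 396.8] heading deg 100.08 tool y [-0.001 -0.    -1.   ] F [-0.4  0.   0.7] open 93.1 q [-0.21  0.16  1.48 -0.    1.51 -1.96]
pebble scene rect 471.5 -101.4 size 44 44 long axis deg 12.8 zt 0.1233
pebble side rect 465.2 -96.0 size 53 44 long axis deg 12.8 zt 0.1192
sieve scene circ [465.4 128.7] R 61.3 zt 0.0414 mec [465.4 126.4]
sieve side circ [465.  130.9] R 59.9 zt 0.0404 mec [465.3 130.9]
yellow scene circ [466.7  13.4] R 23.3 zt 0.0926 mec [465.7  14.2]
yellow side circ [465.5  15.3] R 23.3 zt 0.0904 mec [464.   15.3]
red scene circ [ 464.6 -189.6] R 13.1 zt 0.0912 mec [ 463.1 -188.2]
red side circ [ 465.7 -198.9] R 23.9 zt 0.0917 mec [ 466.7 -199. ]
wrist pebble [[479.5 -99.6]] z95 0.1196
  board [[ 488.9 -102.7]]
  slope [-0.016 -0.006  0.104]
scene pebble [[ 474.1 -100.6]] z95 0.1221
  board [[ 470.  -111.6]]
  slope [-0.006 -0.008  0.099]
side pebble [[464.6 -95.7]] z95 0.1193
  board [[464.7 -98.5]]
  slope [-0.003 -0.007  0.097]
```

View pics/fscene.png

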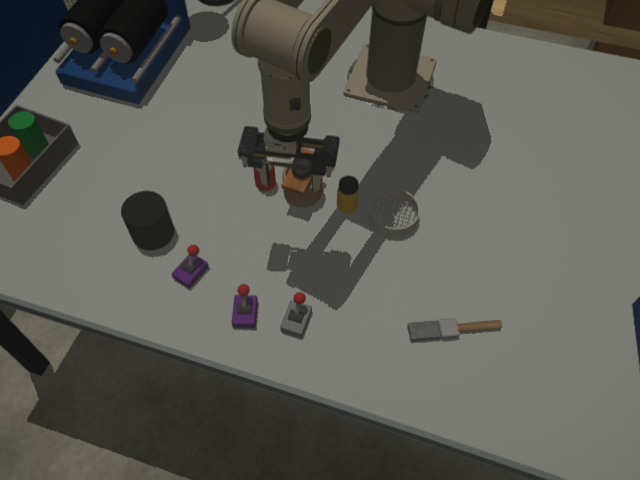

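View pics/fside.png

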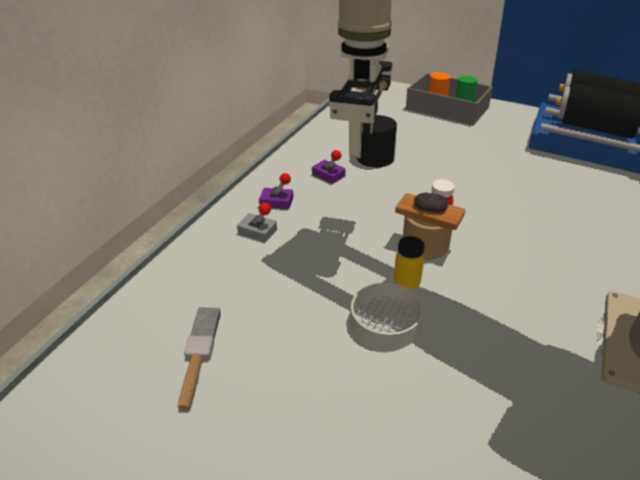

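View pics/w13.png

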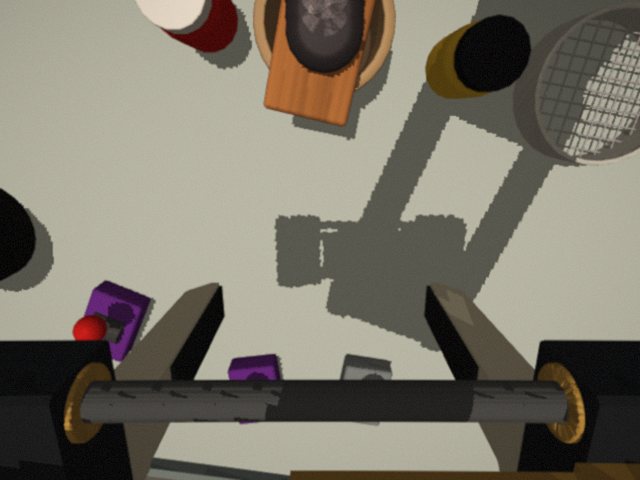

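The wrist and scene views are partly cut off. The side view shows the pebble on the board at (431,203) with everything standing. I'll move the arm aside for a clear final check.

```bash
python3 -m inch '[{"x":20,"y":0,"z":0,"twist":0},{"x":40,"y":0,"z":0,"twist":0},{"x":45,"y":0,"z":0,"twist":0},{"x":45,"y":0,"z":0,"twist":0},{"x":45,"y":0,"z":0,"twist":0},{"x":45,"y":0,"z":0,"twist":0},{"x":45,"y":0,"z":0,"twist":0},{"x":40,"y":0,"z":0,"twist":0},{"x":20,"y":0,"z":0,"twist":0},{"x":0,"y":0,"z":0,"twist":0},{"x":0,"y":0,"z":0,"twist":0},{"x":0,"y":0,"z":0,"twist":0}]' >/dev/null; python3 st.py; python3 sc.py g pebble,sieve,yellow,red pebble,.466,-.1,.028 yellow,.466,.014,.05 red,.466,-.199,.05; python3 - <<'E'
from h import *
for n in ["scene","side"]:
    c=cam(n);P=cloud(c);X,Y,Z=P[...,0],P[...,1],P[...,2]
    near=np.hypot(X-.466,Y+.1)<.075
    pb=(near&(Z>.105)&(Z<.14)).astype(np.uint8)
    ct=max(cv2.findContours(pb,cv2.RETR_EXTERNAL,cv2.CHAIN_APPROX_NONE)[0],key=cv2.contourArea).reshape(-1,2)
    e=cv2.fitEllipse((onplane(c,ct,.110)[:,:2]*1000).astype(np.float32));q=P[pb>0]
    t=q[q[:,2]>np.percentile(q[:,2],80)-.003]
    print(n,"pebble",np.round(e[0],1),np.round(e[1],1),"z95",np.percentile(q[:,2],95).round(4))
    bd=near&(Z>.09)&(Z<.104); q=P[bd]; print("  board",cv2.minAreaRect((q[:,:2]*1000).astype(np.float32)))
    for nm,x,y,r in (("barrel",.69,-.397,.07),("brush",.715,.327,.13)):
        q=P[(np.hypot(X-x,Y-y)<r)&(Z>.009)];print(nm,"x %.3f %.3f y %.3f %.3f"%(*np.percentile(q[:,0],[1,99]),*np.percentile(q[:,1],[1,99])))
    q=P[(X>.75)&(X<.85)&(abs(Y)<.035)&(Z>.009)];print("switch x %.3f %.3f y %.3f %.3f"%(*np.percentile(q[:,0],[1,99]),*np.percentile(q[:,1],[1,99])), "knob x",np.median(q[q[:,2]>.065][:,0]))
E
```

```text
t 34.90 tcp [543.5 262.1 397. ] heading deg 100.04 tool y [ 0. -0. -1.] F [-1.2 -0.2 -0.4] open 93.3 q [ 0.36  0.14  1.49 -0.    1.51 -1.38]
pebble scene rect 466.6 -101.8 size 55 46 long axis deg 11.4 zt 0.1223
pebble side rect 465.2 -96.0 size 54 42 long axis deg 10.4 zt 0.1191
sieve scene circ [465.9 128.3] R 60.7 zt 0.0415 mec [466.7 127.6]
sieve side circ [464.8 130.7] R 60.0 zt 0.0404 mec [465.  130.2]
yellow scene circ [467.4  13.3] R 23.9 zt 0.0928 mec [467.3  14.8]
yellow side circ [465.1  15.6] R 23.1 zt 0.0904 mec [464.9  14.7]
red scene circ [ 465.6 -200.9] R 23.5 zt 0.0938 mec [ 466.3 -201.9]
red side circ [ 465.8 -199.4] R 23.8 zt 0.0918 mec [ 464.5 -199.9]
scene pebble [ 465.4 -102. ] [47.4 71.7] z95 0.1221
  board ((465.56683349609375, -101.76945495605469), (60.32261276245117, 130.11044311523438), 87.33011627197266)
barrel x 0.644 0.741 y -0.445 -0.350
brush x 0.669 0.765 y 0.236 0.417
switch x 0.767 0.836 y -0.025 0.024 knob x 0.7790186953919556
side pebble [465.4 -99.1] [59.9 66.8] z95 0.1192
  board ((464.35357666015625, -98.95668029785156), (61.90506362915039, 123.89397430419922), 87.00443267822266)
barrel x 0.640 0.732 y -0.441 -0.347
brush x 0.663 0.758 y 0.240 0.422
switch x 0.777 0.835 y -0.002 0.029 knob x 0.7804930865391733
```

View pics/gscene.png

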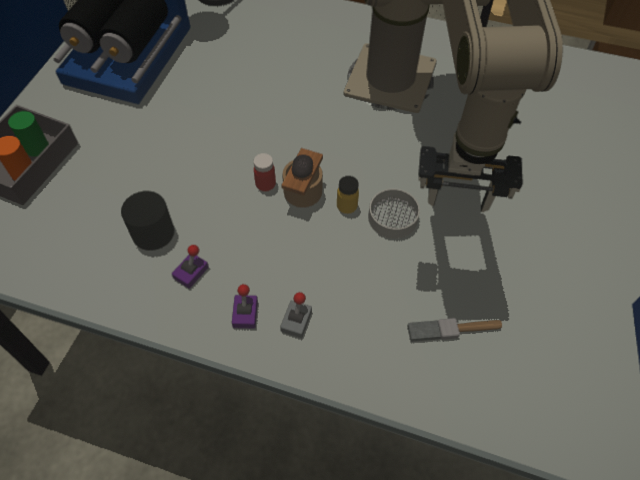

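The scene view shows the row red jar (264,172), crock with board and pebble (303,175), yellow jar (348,195), sieve (394,213). The bystanders are where they were and the arm is clear. All checks are within limits, so I'm handing in.

```bash
python3 -c "
from plant import robot
print(robot.close_job())"
```

```text
the job is handed in; nothing more can be done
None
```

The shelf is set out and the job was handed in at about 35 s. No verdict was reported, so the figures below are my own last camera checks.

- **Yellow jar:** it stands upright at about (466, 14) mm, roughly 115 mm from both the crock (466, -101) and the sieve (466, 129).
- **Red jar:** it stands upright at about (466, -200) mm, 99 to 100 mm from the crock centre on the side away from the sieve. That leaves a gap of about 25 mm. All four centres lie within about 2 mm of one line.
- **Board:** it lies flat across the crock, centred to within about 2 mm.
- **Pebble:** it lies flat on the board, about 1 mm off centre by the ellipse fits. Its top reads 0.119 to 0.122 m, against about 0.118 m expected.
- **Left alone:** crock, sieve, barrel, brush and switch measured the same as at the start, to about 1 mm where a like-for-like view was possible. The gripper is empty and well clear.

**Disagreements:**
- The scene and side cameras differed throughout by 2 to 3 mm in y and height, and up to 5 mm on the pebble. The wrist camera mostly read between the two.
- Some late readings were no good because the arm blocked the scene view or the wrist view was cut off. I repeated the scene and side ones with the arm moved aside.

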